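Put the sample vial away behind the bypass door

TASK

Put the red-capped sample vial away in the sloping specimen case: take the right-hand door by its black pull and slide it all the way behind the left-hand door, then lay the vial in the one free blue V-rest with its cap up the slope, like the two vials already stored there, without dropping it or disturbing its neighbours. Finally slide the right door fully shut again, so that both doors are closed against dust.

Things in the scene. Friction and masses are not known exactly. Their poses are not given: they have to be found in the camera images.
- case: White slope-front specimen case, fixed, 460 wide (its y), 230 deep, 207 high. Origin on the bench under it; x to its back, y to its left, z up. Its window slopes 30 deg from level, rising to the back: up-slope u = (0.866, 0, 0.5), outward normal n = (-0.5, 0, 0.866) in case axes. Two clear doors run along y on a double track; the right one passes behind (under) the left one.
- light_bar (a point): Middle of the underside of the case's light bar: 36 deep (x), 450 long (y), 15 thick, on two end arms, 305 mm above the bench, over the middle of the doors. It bars a vertical gripper at the pulls and rests: there keep the tool square to the slope (tilted 30 deg, tip away from the robot). Axes as the case.
- door_right (a joint): Right door's travel in m: 0 fully shut at the case's right end, 0.185 stop, all the way behind the left door; grows as it moves left (case +y). Starts at 0 to 0.012. Friction about 1.5 N; stays where left. Clear pane 220 wide, 4 thick, upper face 42 mm off the tray floor along n.
- door_left (a joint): Left door's travel in m: 0 fully shut at the case's left end, grows as it moves right (case -y). Starts at 0 and shall end shut. Upper face 50 mm off the tray floor along n.
- pull_right (a point): Grip point on the right door's pull, a black fin near the door's right edge: 10 thick along case y, 40 long up the slope, standing out along n. The point is mid-plane, mid-length, 2 mm below its outer edge; fingertips may reach 20 mm deeper along -n before they meet frame or left door. Pinch across case y. It moves with the door. Axes as the case.
- vial_center (a point): Centre of the loose glass vial with red cap: 16 diameter, 64 long, 14 g, lying on the bench right of the case (centre 8 mm up); it can roll. Own z runs along the vial from base to cap.
- vial_cap (a point): Point on the loose vial's axis in its red cap, 28 mm from its centre.
- vial: The loose red-capped vial; origin at the centre of its base, own z from base to cap.
- rest_free: The free one of three equal blue rests, 47 mm apart, fixed on the tray floor behind the right door; which is free varies. Origin on the tray floor under its middle; x up the slope, y to the left, z = n. V-notches, 20 wide at the mouth, at x = -24 and 24 mm, fingertips fit between. A seated vial lies along x, axis at z = 26 mm, centre at x = 0; foot stop at x = -38 mm, 30 high.
- stored_vial_1: White-capped vial, same size, loose, lying in another rest, cap up the slope. Origin at the centre of its base, own z towards the cap.
- stored_vial_2: The second white-capped stored vial, like the first.

How it is judged:
On the way, in this order (a step that is already met when the one before it is completed fails the run):
1. the right door is slid all the way behind the left one (value of joint door_right above 0.165 m), for 0.2 s.
2. the vial lies in the free rest, cap up the slope, let go (x of vial_center in the frame of rest_free between -0.012 and 0.012 m and y of vial_center in the frame of rest_free between -0.005 and 0.005 m and z of vial_center in the frame of rest_free below 0.03 m and x of vial_cap in the frame of rest_free above 0.012 m and angle between the z axis of vial and the x axis of rest_free, either way round below 0.15 rad and contact force between the fingers and vial below 0.05 N and linear speed of vial below 0.03 m/s), for 0.3 s.
3. the right door is shut again (value of joint door_right below 0.008 m), for 0.2 s.
At the end, for the whole second after the job is handed in: Both doors within 8 mm of fully shut; the red-capped vial at rest in the free V-rest, cap up the slope: centre within 12 mm along and 5 mm across of the rest's middle, at most 30 mm off the tray floor, in line with the rest within 0.15 rad (value of joint each of door_right, door_left below 0.008 m and x of vial_center in the frame of rest_free between -0.012 and 0.012 m and y of vial_center in the frame of rest_free between -0.005 and 0.005 m and z of vial_center in the frame of rest_free below 0.03 m and x of vial_cap in the frame of rest_free above 0.012 m and angle between the z axis of vial and the x axis of rest_free, either way round below 0.15 rad and linear speed of vial below 0.03 m/s); the robot touches nothing.
It fails at once if a stored vial is moved more than 12 mm (distance of any of stored_vial_1, stored_vial_2 from where it was at the start of the episode above 0.012 m).
It fails at once if the vial is dropped (falls freely at more than 0.6 m/s, about 2 cm) (linear speed of vial above 0.6 m/s and contact force between each of the arm, the fingers and vial below 0.02 N).
It also fails if it takes over 70 s, if anything falls off the work surface, if the arm or the gripper's body presses on something with over 40 N, if the wrist force passes 120 N, or if a joint passes its speed limit or range.

ROBOT

A 6-joint arm with a two-finger parallel gripper is mounted at the origin on a cart in front of the work surface, level with it; the furniture and walls round the work are solid. World frame = base frame: x ahead of the robot, y to its left, z up, the work surface at z = 0. Lengths are in m, angles in rad, forces in N, time in s.
With the tool pointing down it reaches from about 0.375 to 0.925 m from the base axis. Payload 5.7 kg.
Tool frame: the origin (TCP) lies midway between the tips of the shut fingers; the grasp point (between the pads) lies 19 mm behind it; z points along the fingers, x is the direction in which the jaws open and shut, and the axes are right-handed (so a half turn about z gives the same grasp; the last joint's range is limited). The gripper opens to 88 mm and grips with 3 to 60 N. Pads are 20 mm wide; open, the fingers measure 115 mm over their backs; the gripper's body (75 mm by 178 mm) begins 61 mm behind the grasp point.
Start: joints at [0.998, 0.359, 1.51, -0, 1.272, -0.115], TCP at [0.265, 0.538, 0.223] pointing down, gripper open.
Joint ranges: [-2.97, 2.97], [-1.01, 2.36], [0.21, 2.38], [-0.96, 4.11], [0.2, 2.71], [-2.98, 2.98]. Speed limits (rad/s): [2.39, 2.39, 3.14, 3.14, 3.14, 3.14].

INTERFACE

Orientations are given as a unit quaternion [x, y, z, w].
In Python, from bench import move_ptp, servo_line, goto_joints, move_gripper, sleep, inverse_kinematics, capture, PlanningError, close_job, spot_in, silhouettes, current_clock, current_joint_pos, current_qvel, current_joint_torque, current_position, current_orientation, current_force, current_torque, current_finger_gap gives the robot as it stands. Calls block until the motion is done:
- move_ptp(position, orientation): joint-space move of the TCP to a pose.
- servo_line(position, orientation=None, rate=0.15, contact_N=None): straight line of the TCP; orientation=None keeps the orientation; rate is the mean speed in m/s. With contact_N (N) it stops when the force on the tool has changed by that much, and returns True; else False.
- goto_joints(angles): joint-space move.
- move_gripper(opening): finger opening in m; the grip force is fixed at half the most; returns when the fingers have stopped.
- sleep(seconds).
- inverse_kinematics(position, orientation): joint angles nearest the present ones, or None.
- capture(name): name is "side" or "top"; returns a dict with "image" (480x640x3 uint8, blue, green, red), "range_z" (480x640 float32, m along the optical axis (not along the pixel's ray), 0 where there is no reading), "intrinsics" (3x3 intrinsics, pixels), "R" (3x3) and "t" (3): a world point X has camera coordinates R X + t. Camera axes: x right, y down, z forward; pixel columns grow to the right and rows downward; lengths in m; the calibration is good to about 2 mm. A picture is of the moment at which its call begins.
A pose or a line that the arm cannot do raises PlanningError and nothing moves.
- close_job(): hands the job in, once; it reports no verdict.
Trained networks look in the newest picture that a camera, given by its name, has taken for a name from the list of things; names that differ only in an ending like _2 or _b are one class to them, and where a whole thing is asked for, a point or a joint stands for the part that bears it (a point fixed in the world has none). Each returns a list of dicts, best first, with "conf" (0 to 1); they miss things now and then, are a little off and sometimes report something else, mostly with a low value. They report only what shows in the picture. A call takes as long as a camera call.
- spot_in(camera, query): "xy" ([column, row] in pixels, amid what is visible of it).
- silhouettes(camera, query): "region" (480x640 bool, what is visible of it) and "xy" ([column, row] in pixels, amid what is visible of it).
Readings, each from a call of its own:
- current_clock(): time.
- current_joint_pos(): joint angles.
- current_qvel(): joint speeds.
- current_joint_torque(): joint torques, N m.
- current_position(): TCP position.
- current_orientation(): TCP orientation.
- current_force(): force on the tool from outside, world axes, zero at the start.
- current_torque(): the same for the moment, N m.
- current_finger_gap(): finger opening in m.
Only numpy, scipy, OpenCV 4.12 (cv2) and the standard library are available. Lean on these libraries where they do the work, as an engineer would, in place of code of your own. Each camera call takes 0.05 s, during which the arm holds its last target.

## Working session

There is one attempt and no reset: what is moved stays moved. The work goes in short steps, each a Python script; the robot and the scene stay as the last script left them, time stands still between calls to the robot, and variables do not carry over. Pictures are saved under pics/ and viewed, and the job is handed in when it is done.

```bash
ls; mkdir -p pics
python3 - <<'E'
from bench import *
import cv2,numpy as np
for c in ("side","top"):
    d=capture(c); cv2.imwrite(f"pics/{c}0.png",d["image"]); np.savez(f"{c}0.npz",**d)
    print(c,d["intrinsics"].tolist(),(-d["R"].T@d["t"]).round(3),d["R"].round(3).tolist())
    for q in ("case","light_bar","pull_right","vial_center","vial_cap","vial","rest_free","stored_vial_1","door_right","door_left"):
        try: print(q,[(np.round(s["xy"],1).tolist(),round(s["conf"],2)) for s in spot_in(c,q)][:4])
        except Exception as e: print(q,e)
print(current_clock())
E
```

```text
pics
side [[594.1107764518588, 0.0, 311.55789612872104], [0.0, 594.1107764518588, 240.38682977412654], [0.0, 0.0, 1.0]] [ 0.245 -0.55   1.321] [[0.859, -0.512, 0.006], [-0.445, -0.752, -0.486], [0.254, 0.415, -0.874]]
case [([289.9, 202.2], 0.93)]
light_bar [([292.4, 202.8], 0.64), ([302.2, 235.3], 0.49)]
pull_right [([302.6, 233.4], 0.7)]
vial_center [([323.9, 345.0], 0.68)]
vial_cap [([328.4, 347.3], 0.61)]
vial [([322.5, 347.1], 0.55)]
rest_free []
stored_vial_1 []
door_right [([299.2, 231.5], 0.69)]
door_left [([253.1, 171.0], 0.75)]
top [[542.0001411380526, 0.0, 319.88428152759667], [0.0, 542.0001411380526, 238.4928762938613], [0.0, 0.0, 1.0]] [ 0.031 -0.138  0.868] [[0.209, -0.978, -0.002], [-0.764, -0.162, -0.625], [0.61, 0.132, -0.781]]
case [([226.4, 223.3], 0.97)]
light_bar [([228.8, 224.4], 0.65)]
pull_right [([284.3, 239.7], 0.82)]
vial_center [([403.4, 341.4], 0.85)]
vial_cap [([404.2, 341.1], 0.73)]
vial [([404.4, 344.3], 0.55)]
rest_free []
stored_vial_1 []
door_right [([284.2, 240.6], 0.85)]
door_left [([163.4, 219.6], 0.93), ([284.6, 238.5], 0.68)]
1.1
```

View pics/side0.png

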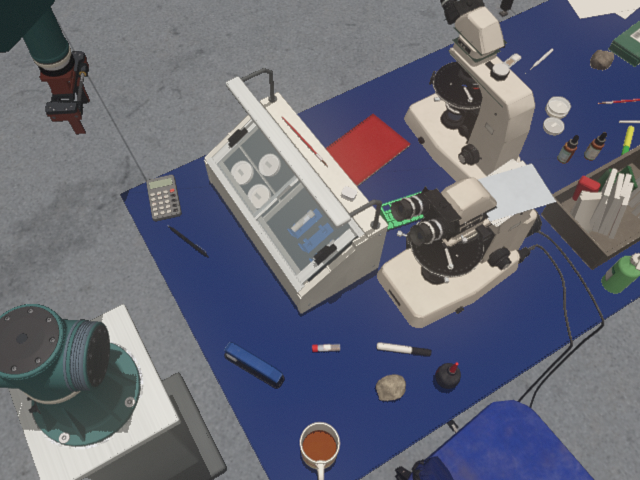

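View pics/top0.png

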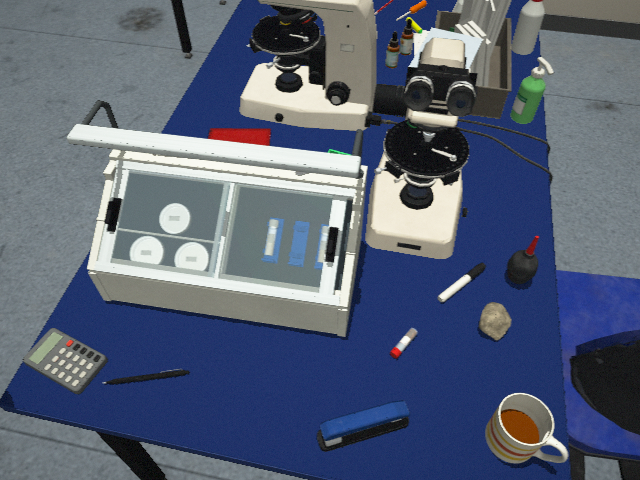

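```bash
cat > h.py <<'E'
import numpy as np,cv2
from scipy.spatial.transform import Rotation as Rn
def world(d,m=None):
    z=d["range_z"].astype(float); K=d["intrinsics"]; v,u=np.mgrid[0:480,0:640]
    P=np.stack([(u-K[0,2])/K[0,0]*z,(v-K[1,2])/K[1,1]*z,z],-1)
    W=(P-d["t"])@d["R"]; W[z==0]=np.nan; return W
def proj(d,X):
    c=np.atleast_2d(X)@d["R"].T+d["t"]; p=c@d["intrinsics"].T; return p[:,:2]/p[:,2:]
def ray(d,uv,zw):
    K=d["intrinsics"]; c=-d["R"].T@d["t"]; r=d["R"].T@np.linalg.inv(K)@np.array([uv[0],uv[1],1.]); return c+r*(zw-c[2])/r[2]
def tri(ds,uvs):
    A=np.zeros((3,3));b=np.zeros(3)
    for d,uv in zip(ds,uvs):
        K=d["intrinsics"]; c=-d["R"].T@d["t"]; r=d["R"].T@np.linalg.inv(K)@np.array([uv[0],uv[1],1.]); r/=np.linalg.norm(r)
        M=np.eye(3)-np.outer(r,r);A+=M;b+=M@c
    return np.linalg.solve(A,b)
E
python3 - <<'E'
from bench import *
from h import *
D={}
for c in ("side","top"):
    D[c]=d=capture(c); W=world(d)
    m=silhouettes(c,"case")[0]["region"]; np.save(f"m_{c}.npy",m)
    # normals
    from scipy.ndimage import uniform_filter
    P=W[m]; P=P[~np.isnan(P[:,0])]
    print(c,len(P),np.percentile(P,[1,5,50,95,99],axis=0).round(3).tolist())
    gx=np.roll(W,-3,1)-np.roll(W,3,1); gy=np.roll(W,-3,0)-np.roll(W,3,0)
    N=np.cross(gy,gx); N/=np.linalg.norm(N,axis=-1,keepdims=True)
    N[np.einsum('ijk,ijk->ij',N,W-(-d["R"].T@d["t"]))>0]*=-1
    n=N[m]; n=n[~np.isnan(n[:,0])]
    q=np.round(n*8).astype(int); u,k=np.unique(q,axis=0,return_counts=True)
    for i in np.argsort(-k)[:6]:
        s=n[(q==u[i]).all(1)]; print(k[i],np.median(s,0).round(3))
    for q in ("vial","pull_right"):
        for s in silhouettes(c,q)[:2]:
            r=s["region"]; p=W[r]; print(q,s["conf"],r.sum(),np.nanmedian(p,0).round(3),np.nanpercentile(p,[5,95],axis=0).round(3).tolist())
for q in("side","top"):
    g=D[q]["image"]
    if q=="top": crop=g[120:350,80:460]
    else: crop=g[60:370,190:450]
    f=780/crop.shape[1] if q=="top" else 590/crop.shape[0]
    cv2.imwrite(f"pics/{q}_z.png",cv2.resize(crop,None,fx=f,fy=f,interpolation=cv2.INTER_CUBIC)); print(f)
E
```

```text
side 22537 [[0.49, -0.081, 0.013], [0.499, -0.077, 0.047], [0.597, 0.1, 0.153], [0.708, 0.351, 0.324], [0.722, 0.373, 0.327]]
793 [0.865 0.124 0.486]
790 [ 0.011 -0.999 -0.008]
564 [ 0.104 -0.994  0.014]
557 [-0.929 -0.142 -0.342]
521 [-0.999 -0.024  0.015]
516 [-0.499  0.121  0.857]
vial 0.63 189 [ 0.511 -0.188  0.014] [[0.485, -0.202, 0.001], [0.534, -0.172, 0.02]]
pull_right 0.75 5087 [0.582 0.038 0.137] [[0.524, -0.046, 0.103], [0.642, 0.138, 0.172]]
top 46672 [[0.484, -0.075, 0.01], [0.489, -0.06, 0.036], [0.581, 0.142, 0.146], [0.67, 0.358, 0.321], [0.686, 0.375, 0.323]]
1644 [-0.999 -0.006  0.002]
1496 [-0.503  0.002  0.863]
1378 [-0.993 -0.113 -0.008]
1280 [-0.499  0.123  0.857]
1224 [-0.502 -0.118  0.856]
1112 [-0.63   0.004  0.776]
vial 0.71 323 [ 0.502 -0.185  0.013] [[0.477, -0.201, 0.004], [0.53, -0.169, 0.016]]
pull_right 0.96 10972 [0.587 0.047 0.14 ] [[0.523, -0.041, 0.102], [0.654, 0.137, 0.178]]
1.903225806451613
2.0526315789473686
```

Run:
```python
from h import *
D={c:dict(np.load(f"{c}0.npz")) for c in("side","top")}
from scipy.optimize import least_squares
def fit(P):
    c=np.median(P,0)
    for _ in range(6):
        u,s,vt=np.linalg.svd(P-c); n=vt[2]; r=(P-c)@n; k=abs(r)<max(2*np.median(abs(r)),.001)
        P=P[k]; c=P.mean(0)
    return n,c,len(P),r.std()
for c,d in D.items():
    W=world(d); m=np.load(f"m_{c}.npy"); 
    er=cv2.erode(m.astype(np.uint8),np.ones((5,5)))>0
    Q=W[er]; Q=Q[~np.isnan(Q[:,0])]
    for nm,sel in (("front",(abs(Q[:,0]-.487)<.02)&(Q[:,2]<.075)&(Q[:,2]>.015)),("right",(abs(Q[:,1]+.077)<.015)&(Q[:,2]<.09)&(Q[:,2]>.01)&(Q[:,0]>.5))):
        P=Q[sel]
        if len(P)>100:
            n,p,k,s=fit(P); print(c,nm,n.round(4),p.round(4),k,round(s,4), np.percentile(P,[1,99],axis=0).round(3).tolist())
    P=Q[Q[:,2]>.29]; print("bar",np.percentile(P,[1,50,99],axis=0).round(3).tolist(),len(P))
    if len(P)>50:
        r=cv2.minAreaRect((P[:,:2]*1000).astype(np.float32)); print(r)
```

```text
side front [0.9992 0.039  0.0082] [0.4971 0.1271 0.0574] 410 0.0005 [[0.487, -0.082, 0.035], [0.505, 0.356, 0.074]]
side right [-0.0387  0.9992 -0.0028] [ 0.612  -0.0778  0.0589] 599 0.0005 [[0.503, -0.083, 0.021], [0.72, -0.07, 0.089]]
bar [[0.581, -0.072, 0.313], [0.601, 0.099, 0.323], [0.668, 0.36, 0.328]] 3039
((602.0135498046875, 142.54452514648438), (108.09706115722656, 446.50640869140625), 11.88763427734375)
top front [ 0.9992  0.0398 -0.0036] [0.4922 0.1436 0.0457] 3124 0.0005 [[0.482, -0.075, 0.016], [0.501, 0.365, 0.074]]
bar [[0.573, -0.068, 0.308], [0.589, 0.133, 0.321], [0.649, 0.366, 0.324]] 5588
((623.9456787109375, 149.2705841064453), (443.8731994628906, 110.87259674072266), 89.38914489746094)
```

View pics/top_z.png

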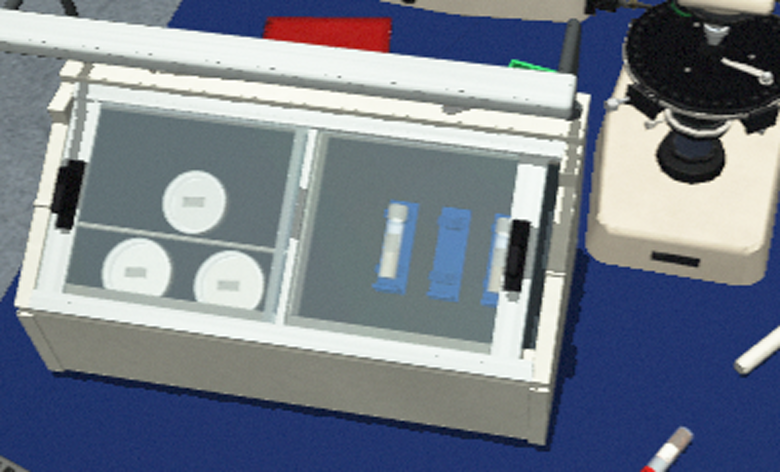

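View pics/side_z.png

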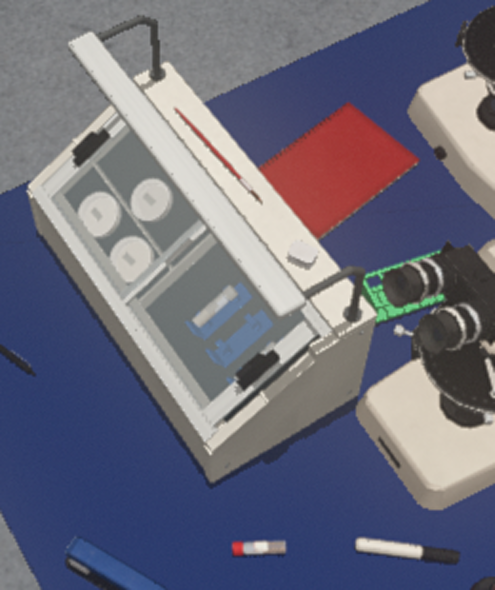

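```bash
cat >> h.py <<'E'
YAW=np.arctan2(.0394,.9992)
RC=np.array([[np.cos(YAW),-np.sin(YAW),0],[np.sin(YAW),np.cos(YAW),0],[0,0,1.]])
U=RC@[np.cos(np.pi/6),0,.5]; Nn=RC@[-.5,0,np.cos(np.pi/6)]; EY=RC[:,1]
S=np.stack([U,EY,Nn]) # slope coords = S@p
E
python3 - <<'E'
from h import *
D={c:dict(np.load(f"{c}0.npz")) for c in("side","top")}
for c,d in D.items():
    W=world(d); g=d["image"].astype(int)
    b=W[(abs(W[...,2])<.03)&(W[...,0]>.4)&(W[...,0]<.6)&(W[...,1]<-.11)&(W[...,1]>-.3)&(g[...,0]>g[...,2]+50)]
    print(c,"bench z",np.median(b[:,2]).round(4),b[:,2].std().round(4))
    b=W[(abs(W[...,2])<.03)&(W[...,0]>.35)&(W[...,0]<.46)&(W[...,1]<.35)&(W[...,1]>0)]
    print(c,"bench z front",np.median(b[:,2]).round(4))
    (x0,x1,y0,y1)=(320,345,215,275) if c=="top" else (305,345,235,275)
    sub=np.zeros((480,640),bool); sub[y0:y1,x0:x1]=1
    dark=sub&(g.max(-1)<60); print(dark.sum())
    P=W[dark]; P=P[~np.isnan(P[:,0])]; s=P@S.T
    for i in range(3): print("uyn"[i],np.percentile(s[:,i],[2,10,50,90,98]).round(4))
    hi=s[:,2]>np.percentile(s[:,2],75); hs=s[hi]; print("top part",np.percentile(hs,[2,50,98],axis=0).round(4).tolist())
    # door/frame planes
    m=np.load(f"m_{c}.npy"); q=W[m]@S.T; q=q[(~np.isnan(q[:,0]))&(W[m][:,2]<.25)]
    h,e=np.histogram(q[:,2],bins=np.arange(-.25,-.08,.002)); 
    for k in np.argsort(-h)[:8]: print(e[k].round(3),h[k])
    # vial
    red=(g[...,2]>150)&(g[...,1]<90)&(g[...,0]<90)&(W[...,1]<-.12)&(W[...,1]>-.28)&(abs(W[...,0]-.5)<.1)
    vv,uu=np.nonzero(red); print("red px",len(uu),uu.mean(),vv.mean())
    print(np.nanmean(W[red],0).round(4))
    box=(abs(W[...,0]-.505)<.06)&(abs(W[...,1]+.188)<.05)&(W[...,2]>.006)&(W[...,2]<.03)
    P=W[box]; print(len(P)); r=cv2.minAreaRect((P[:,:2]*1000).astype(np.float32)); print(r, P[:,2].max())
E
```

```text
side bench z 0.0006 0.0027
side bench z front 0.0011
182
u [0.538  0.561  0.5874 0.606  0.6122]
y [-0.0671 -0.0662 -0.0644 -0.0595 -0.0573]
n [-0.2176 -0.1753 -0.1607 -0.1428 -0.1406]
top part [[0.5707, -0.0669, -0.1467], [0.5891, -0.0629, -0.143], [0.6049, -0.0588, -0.1388]]
-0.166 2087
-0.168 1844
-0.174 1713
-0.176 1640
-0.164 1631
-0.172 1314
-0.17 1311
-0.178 1008
red px 28 314.32142857142856 347.5357142857143
[ 0.4861 -0.1745  0.0156]
239
((506.7920837402344, -188.11643981933594), (97.78614044189453, 113.10343933105469), 89.49193572998047) 0.023327786310752146
top bench z -0.001 0.0016
top bench z front -0.001
463
u [0.5395 0.552  0.5743 0.6029 0.612 ]
y [-0.0815 -0.0787 -0.0643 -0.0572 -0.0547]
n [-0.2184 -0.2169 -0.1714 -0.1417 -0.1402]
top part [[0.5631, -0.0642, -0.1442], [0.5814, -0.0597, -0.142], [0.5988, -0.0557, -0.1397]]
-0.166 6749
-0.168 5142
-0.174 4748
-0.164 4334
-0.176 4308
-0.162 1829
-0.172 1775
-0.17 1481
red px 52 395.8269230769231 351.09615384615387
[ 0.4827 -0.174   0.0133]
303
((504.77276611328125, -184.38389587402344), (16.370704650878906, 64.58619689941406), 61.75027847290039) 0.01732163158051969
```

```bash
cat >> h.py <<'E'
def slopeq(s): # s=+1: tool x=EY,y=U ; -1 both neg
    return Rn.from_matrix(np.stack([s*EY,s*U,-Nn],1)).as_quat()
def vialq(s,cap): # tool y = s*cap
    z=np.array([0,0,-1.]); y=s*np.array([cap[0],cap[1],0.]); y/=np.linalg.norm(y)
    return Rn.from_matrix(np.stack([np.cross(y,z),y,z],1)).as_quat()
def sp(u,y,n): return S.T@np.array([u,y,n])
PULL=np.array([.5845,-.0615,-.1415])
E
python3 - <<'E'
from bench import *
from h import *
cap=np.array([-.881,.473])
for s in (1,-1):
    for nm,p,q in (("pull",sp(*(PULL+[0,0,-.012])),slopeq(s)),("pullhi",sp(*(PULL+[0,0,.05])),slopeq(s)),("pullopen",sp(*(PULL+[0,.185,-.012])),slopeq(s)),("rest",sp(.5845,-.0,-.2),slopeq(s)),("resthi",sp(.5845,0,-.1),slopeq(s)),("vial",[.507,-.186,.003],vialq(s,cap)),("vialhi",[.507,-.186,.1],vialq(s,cap))):
        r=inverse_kinematics(np.array(p),q); print(s,nm,np.round(p,3),None if r is None else np.round(r,2))
print(current_orientation(),current_clock())
E
```

```text
1 pull [ 0.585 -0.038  0.159] [-0.29  0.23  2.06  0.45  0.38 -2.28]
1 pullhi [ 0.554 -0.04   0.213] [-0.32  0.1   2.05  0.36  0.52 -2.2 ]
1 pullopen [0.578 0.146 0.159] [ 0.18  0.25  2.04 -0.2   0.34 -1.26]
1 rest [0.606 0.024 0.119] [-0.13  0.33  2.07  0.36  0.24 -2.06]
1 resthi [0.556 0.022 0.206] [-0.15  0.11  2.07  0.21  0.46 -1.93]
1 vial [ 0.507 -0.186  0.003] [-0.48  0.57  1.84 -0.    0.73  1.58]
1 vialhi [ 0.507 -0.186  0.1  ] [-0.48  0.42  1.77 -0.    0.95  1.58]
-1 pull [ 0.585 -0.038  0.159] [-0.29  0.23  2.06  0.45  0.38  0.86]
-1 pullhi [ 0.554 -0.04   0.213] [-0.32  0.1   2.05  0.36  0.52  0.94]
-1 pullopen [0.578 0.146 0.159] [ 0.18  0.25  2.04 -0.2   0.34  1.88]
-1 rest [0.606 0.024 0.119] [-0.13  0.33  2.07  0.36  0.24  1.08]
-1 resthi [0.556 0.022 0.206] [-0.15  0.11  2.07  0.21  0.46  1.21]
-1 vial [ 0.507 -0.186  0.003] [-0.48  0.57  1.84 -0.    0.73 -1.56]
-1 vialhi [ 0.507 -0.186  0.1  ] [-0.48  0.42  1.77 -0.    0.95 -1.56]
[ 8.49105320e-01  5.28223579e-01 -7.46457030e-05  3.42207635e-05] 1.5
```

Run:
```python
from bench import *
from h import *
q=slopeq(-1)
move_gripper(.05)
for p in ([.42,.12,.3],sp(*(PULL+[0,0,.06])),):
    try:
        r=inverse_kinematics(np.array(p),q); print(np.round(r,2)); move_ptp(np.array(p),q)
    except PlanningError as e: print(e)
servo_line(sp(*(PULL+[0,0,.02])),q,rate=.1)
print(current_position(),current_force(),current_clock(),current_finger_gap())
for c in ("side","top"):
    d=capture(c); np.savez(f"{c}1.npz",**d); g=d["image"].copy()
    T=Rn.from_quat(current_orientation()).as_matrix(); p=current_position()
    a=proj(d,p)[0].astype(int); print(c,a)
    x0,y0=a[0]-80,a[1]-80
    cr=cv2.resize(g[y0:y0+150,x0:x0+190],None,fx=4,fy=4,interpolation=cv2.INTER_CUBIC)
    for off,col in (((.025,0,0),(0,255,0)),((-.025,0,0),(0,255,0)),((.025,.01,0),(0,255,255)),((.025,-.01,0),(0,255,255)),((-.025,.01,0),(0,255,255)),((-.025,-.01,0),(0,255,255))):
        b=(proj(d,p+T@np.array(off))[0]-[x0,y0]+.5)*4; cv2.circle(cr,tuple(int(v) for v in b),3,col,-1)
    for off in ((0,0,0),):
        b=(proj(d,sp(*PULL))[0]-[x0,y0]+.5)*4; cv2.circle(cr,tuple(int(v) for v in b),3,(255,0,255),-1)
    cv2.imwrite(f"pics/{c}1.png",cr)
```

```text
[ 0.18 -0.23  2.09 -0.1   0.76  1.77]
[-0.32  0.07  2.05  0.35  0.55  0.95]
[ 0.56870839 -0.0381731   0.18725665] [-0.10584252 -0.05548475  0.14646431] 5.3333 0.05017090612636913
side [315 250]
top [330 237]
```

View pics/side1.png

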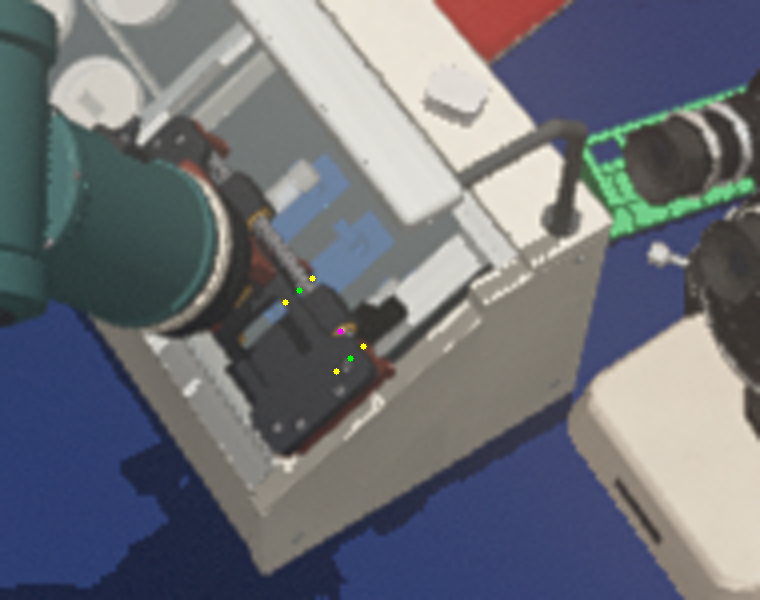

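View pics/top1.png

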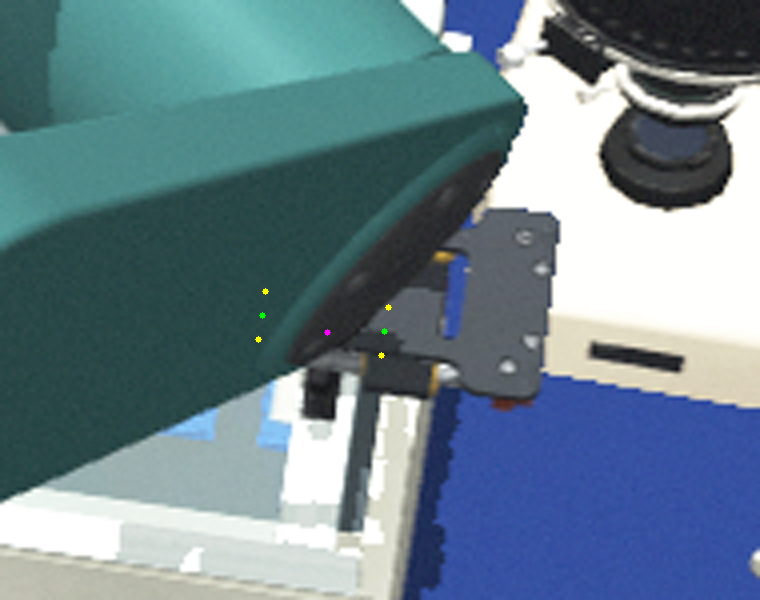

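Run:
```python
from bench import *
from h import *
q=slopeq(-1)
print(servo_line(sp(*(PULL+[0,0,-.012])),q,rate=.06,contact_N=8))
print(S@current_position()-PULL,current_force())
move_gripper(0.0)
print("gap",current_finger_gap(),current_force().round(2) if hasattr(current_force(),'round') else current_force())
p=S@np.array(current_position())
print(p-PULL)
hit=servo_line(sp(p[0],PULL[1]+.197,p[2]),q,rate=.06,contact_N=10)
print("hit",hit,S@np.array(current_position())-PULL,current_finger_gap(),S@np.array(current_force()),current_clock())
```

```text
False
[-2.97813634e-04  7.40327411e-05 -1.23209137e-02] [0.25069337 0.42766778 1.29895383]
gap 0.009472533093037682 [-1.07  0.29  1.  ]
[ 6.55680259e-05  7.20823851e-05 -1.18952235e-02]
hit True [-5.77505072e-05  1.74645665e-01 -1.18502131e-02] 0.009908928621371327 [ 1.16307282 -3.99378741  3.23107662] 9.3417
```

Run:
```python
from bench import *
from h import *
q=slopeq(-1)
sleep(.3)
print(S@np.array(current_position())-PULL)
move_gripper(.05)
p=S@np.array(current_position())
servo_line(sp(p[0],p[1],p[2]+.07),q,rate=.12)
# go to vial hover away from the view
move_ptp(np.array([.42,-.05,.28]),q)
cap=np.array([-.881,.473])
move_ptp(np.array([.4,-.25,.25]),vialq(-1,cap))
for c in ("side","top"):
    d=capture(c); np.savez(f"{c}2.npz",**d); g=d["image"]
    if c=="top": crop=g[120:350,80:460]
    else: crop=g[60:370,190:450]
    f=780/crop.shape[1] if c=="top" else 590/crop.shape[0]
    cv2.imwrite(f"pics/{c}2.png",cv2.resize(crop,None,fx=f,fy=f,interpolation=cv2.INTER_CUBIC))
    for qn in ("rest_free","stored_vial_1","vial"):
        for i,s in enumerate(silhouettes(c,qn)):
            r=s["region"]; print(c,qn,round(s["conf"],2),np.round(s["xy"],1),r.sum(),(np.nanmedian(world(d)[r],0)@S.T).round(4))
            np.save(f"sil_{c}_{qn}_{i}.npy",r)
print(current_clock())
```

```text
[-6.25066896e-05  1.74605902e-01 -1.18277658e-02]
side vial 0.56 [327.7 350. ] 105 [ 0.4451 -0.2096 -0.2393]
top rest_free 0.8 [298.8 243.3] 662 [ 0.5818  0.0016 -0.2093]
top stored_vial_1 0.9 [271.1 236.6] 308 [ 0.5819  0.0479 -0.1839]
top stored_vial_1 0.72 [232.  233.9] 1367 [ 0.5711  0.1103 -0.1633]
top stored_vial_1 0.71 [322.7 243.7] 343 [ 0.5815 -0.0456 -0.1844]
top vial 0.61 [402.2 342.9] 328 [ 0.4353 -0.2043 -0.2366]
14.7
```

View pics/side2.png

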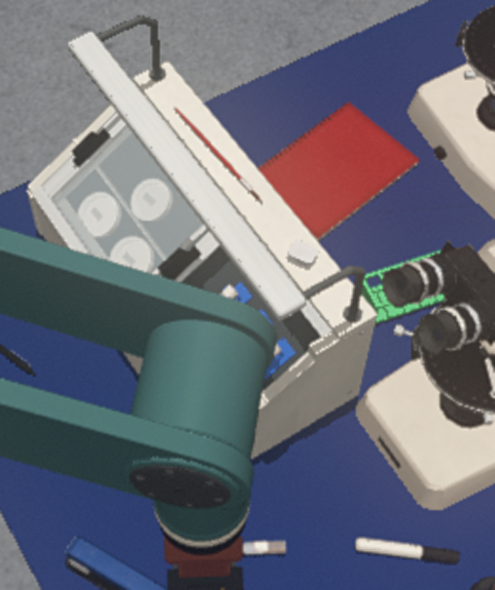

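View pics/top2.png

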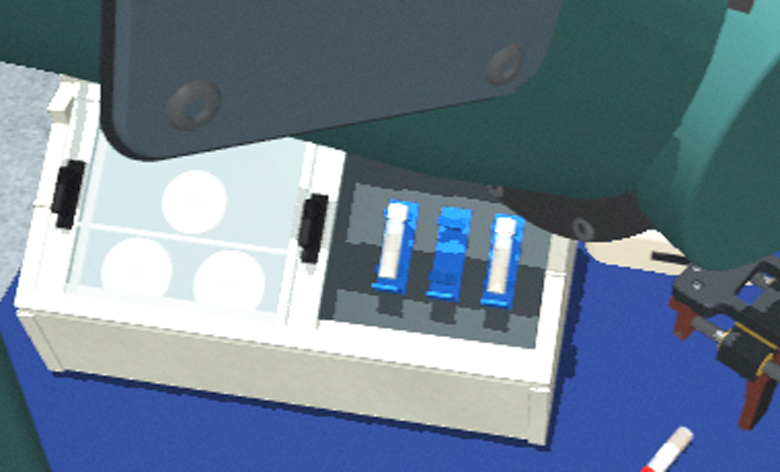

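Run:
```python
from h import *
for c,box in (("top",(222,245,210,250)),("side",(270,298,182,210))):
    d=dict(np.load(f"{c}2.npz")); W=world(d); g=d["image"].astype(int); s=W@S.T
    x0,x1,y0,y1=box; sub=np.zeros((480,640),bool); sub[y0:y1,x0:x1]=1
    k=sub&(g.max(-1)<60)&(s[...,2]>-.147)&(s[...,2]<-.135)
    print(c,k.sum(),np.percentile(s[k],[2,10,50,90,98],axis=0).round(4).tolist())
d=dict(np.load("top2.npz")); W=world(d); s=W@S.T
for i in (0,2):
    r=np.load(f"sil_top_stored_vial_1_{i}.npy"); q=s[r]; q=q[q[:,2]>-.195]
    print(np.percentile(q,[2,10,50,90,98],axis=0).round(4).tolist())
r=np.load("sil_top_rest_free_0.npy"); print(np.percentile(s[r],[2,10,50,90,98],axis=0).round(4).tolist())
fl=(s[...,0]>.54)&(s[...,0]<.63)&(abs(s[...,1]-.024)<.006)&(s[...,2]<-.19); print("floor",np.median(s[fl],0).round(4),fl.sum())
# vial in side0 & top0
for f in("side0","top0","top2"):
    d=dict(np.load(f"{f}.npz")); W=world(d)
    b=(abs(W[...,0]-.508)<.04)&(abs(W[...,1]+.186)<.03)&(W[...,2]>.008)&(W[...,2]<.02)
    n,l,st,ce=cv2.connectedComponentsWithStats(b.astype(np.uint8)); j=1+np.argmax(st[1:,4]); P=W[l==j]
    print(f,len(P),P.mean(0).round(4),cv2.minAreaRect((P[:,:2]*1000).astype(np.float32)))
```

```text
top 75 [[0.5625, 0.1087, -0.1465], [0.5667, 0.1092, -0.1454], [0.5887, 0.1114, -0.1423], [0.5981, 0.1156, -0.1406], [0.6, 0.1159, -0.1393]]
side 1 [[0.5708, 0.1082, -0.1426], [0.5708, 0.1082, -0.1426], [0.5708, 0.1082, -0.1426], [0.5708, 0.1082, -0.1426], [0.5708, 0.1082, -0.1426]]
[[0.552, 0.0415, -0.1892], [0.5576, 0.0427, -0.1872], [0.5821, 0.0477, -0.1835], [0.6061, 0.0539, -0.1806], [0.6112, 0.0558, -0.1792]]
[[0.5498, -0.0524, -0.1913], [0.5557, -0.0512, -0.1876], [0.581, -0.0454, -0.1836], [0.6069, -0.039, -0.1806], [0.6117, -0.0375, -0.1788]]
[[nan, nan, nan], [nan, nan, nan], [nan, nan, nan], [nan, nan, nan], [nan, nan, nan]]
floor [ 0.5854  0.0239 -0.2159] 324
side0 166 [ 0.5086 -0.1871  0.0142] ((509.00238037109375, -186.18081665039062), (16.7198486328125, 62.54008102416992), 61.9621467590332)
top0 287 [ 0.503  -0.1845  0.0128] ((504.6197204589844, -184.66842651367188), (15.723543167114258, 64.5862808227539), 61.751277923583984)
top2 285 [ 0.5034 -0.1848  0.013 ] ((503.72821044921875, -184.0862274169922), (15.603219985961914, 65.56118774414062), 61.3631591796875)
```

Run:
```python
from bench import *
from h import *
a=np.radians(-28.15); cap=-np.array([np.cos(a),np.sin(a)])
q=vialq(-1,cap); v=np.array([.5065,-.1858])
move_gripper(.044)
move_ptp(np.array([*v,.12]),q)
print(servo_line(np.array([*v,.03]),q,rate=.12,contact_N=8))
print(servo_line(np.array([*v,.0025]),q,rate=.05,contact_N=6))
print(current_position(),current_force(),current_finger_gap())
move_gripper(0.0)
print("gap",current_finger_gap(),current_force(),current_clock())
for c in ("side","top"):
    d=capture(c); np.savez(f"{c}3.npz",**d); g=d["image"]
    a_=proj(d,current_position())[0].astype(int); x0,y0=max(a_[0]-90,0),max(a_[1]-70,0)
    cv2.imwrite(f"pics/{c}3.png",cv2.resize(g[y0:y0+140,x0:x0+180],None,fx=4,fy=4,interpolation=cv2.INTER_CUBIC))
```

```text
False
False
[ 0.50642785 -0.18573009  0.00227522] [-0.59352542 -0.07287198 -0.16042201] 0.04406591545244495
gap 0.01454858652778722 [-0.12734356  0.08979349  1.94239257] 17.9667
```

View pics/side3.png

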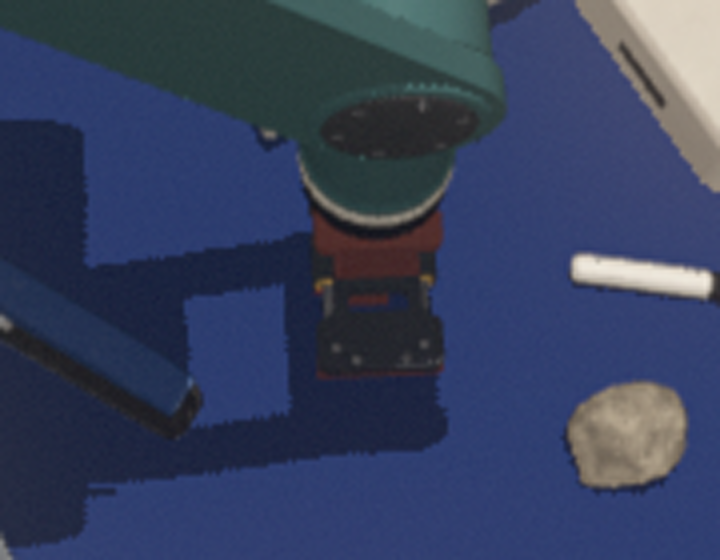

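View pics/top3.png

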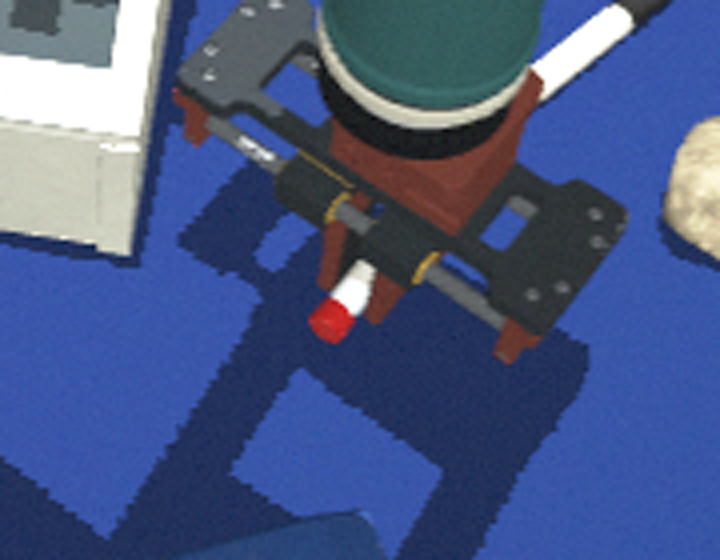

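Run:
```python
from bench import *
from h import *
p=np.array(current_position()); 
servo_line(p+[0,0,.02],rate=.05); print(current_finger_gap())
servo_line(p+[-.03,-.03,.2],rate=.15)
print(current_finger_gap(),current_position(),current_force(),current_clock())
T=Rn.from_quat(current_orientation()).as_matrix(); p=np.array(current_position())
for c in ("side","top"):
    d=capture(c); np.savez(f"{c}4.npz",**d); g=d["image"]
    a_=proj(d,p)[0].astype(int); x0,y0=max(a_[0]-90,0),max(a_[1]-70,0)
    cr=cv2.resize(g[y0:y0+140,x0:x0+180],None,fx=4,fy=4,interpolation=cv2.INTER_CUBIC)
    for o in ((0,0,-.006),(0,.032,-.006),(0,-.032,-.006)):
        b=(proj(d,p+T@np.array(o))[0]-[x0,y0]+.5)*4; cv2.circle(cr,tuple(int(v) for v in b),3,(0,255,0),-1)
    cv2.imwrite(f"pics/{c}4.png",cr)
```

```text
0.014655548973465889
0.014905759859827733 [ 0.47614173 -0.21540229  0.20180479] [ 0.52903118 -0.02651959  0.02582778] 20.0
```

View pics/side4.png

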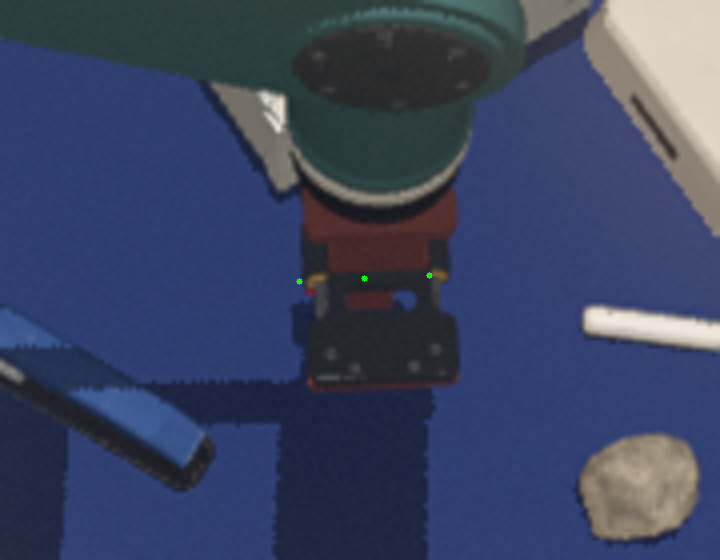

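View pics/top4.png

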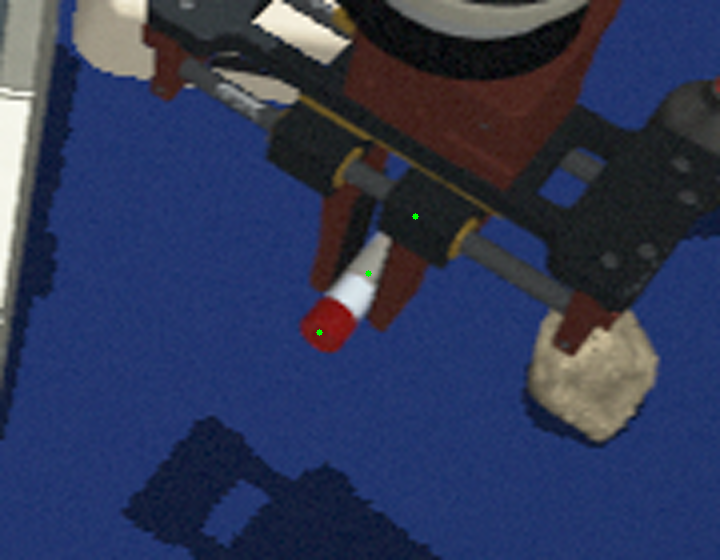

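Run:
```python
from bench import *
from h import *
q=slopeq(-1); R0=np.array([.585,.002,-.196])
move_ptp(np.array([.42,-.02,.28]),q); print(current_finger_gap())
move_ptp(sp(*(R0+[0,0,.09])),q); print(current_finger_gap())
servo_line(sp(*(R0+[0,0,.05])),q,rate=.08); print(current_finger_gap(),current_force(),current_clock())
T=Rn.from_quat(current_orientation()).as_matrix(); p=np.array(current_position())
for c in ("side","top"):
    d=capture(c); g=d["image"]
    a_=proj(d,p)[0].astype(int); x0,y0=max(a_[0]-90,0),max(a_[1]-70,0)
    cr=cv2.resize(g[y0:y0+140,x0:x0+180],None,fx=4,fy=4,interpolation=cv2.INTER_CUBIC)
    cv2.imwrite(f"pics/{c}5.png",cr)
```

```text
0.014483980060667047
0.014948130291015908
0.014588356364717368 [ 0.62645373  0.38346998 -0.7414539 ] 23.6417
```

View pics/side5.png

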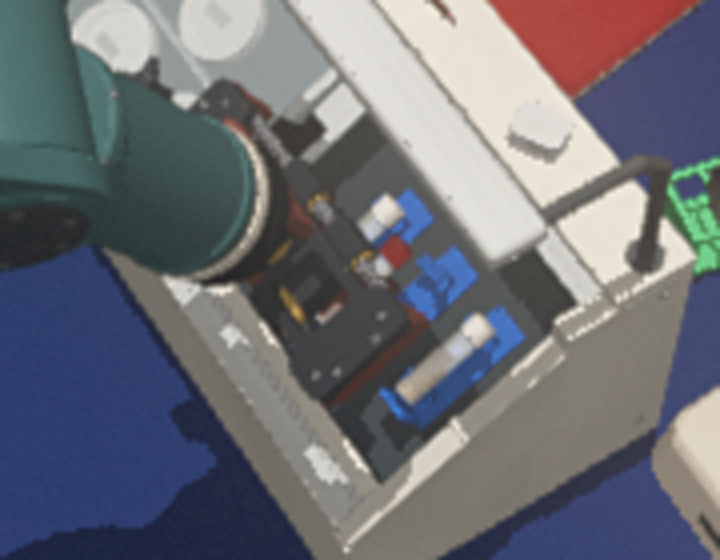

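View pics/top5.png

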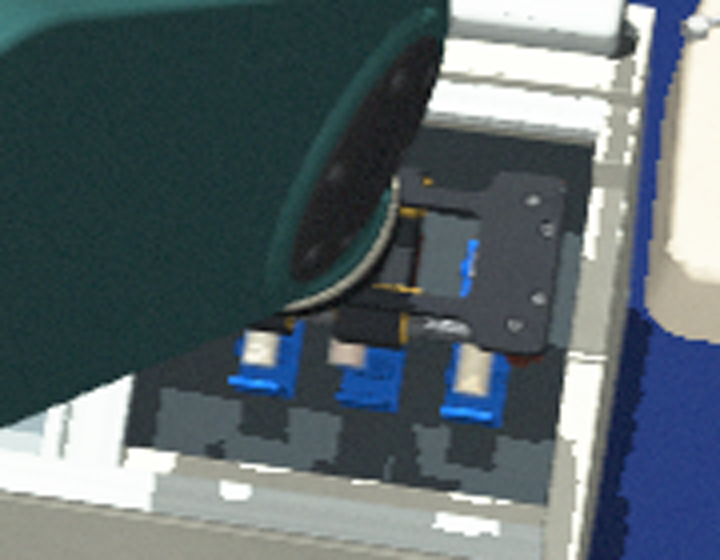

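Run:
```python
from bench import *
from h import *
q=slopeq(-1); R0=np.array([.585,.002,-.196])
print(servo_line(sp(*(R0+[0,0,.012])),q,rate=.06,contact_N=4),S@np.array(current_position())-R0,S@np.array(current_force()))
h=servo_line(sp(*(R0+[0,0,-.003])),q,rate=.02,contact_N=3)
print(h,S@np.array(current_position())-R0,S@np.array(current_force()),current_finger_gap(),current_clock())
```

```text
False [-2.14282733e-04  5.53782501e-05  1.18352494e-02] [-0.1978976  -0.11558318  0.05542509]
True [ 0.0002171  -0.00052957  0.00116036] [ 0.70573343 -3.60832279  0.87202111] 0.014750981045937374 25.0833
```

Run:
```python
from bench import *
from h import *
q=slopeq(-1); R0=np.array([.585,.002,-.196])
f=lambda:(S@np.array(current_force())).round(2)
n0=.0012
for dy in (-.001,-.002,-.003):
    servo_line(sp(*(R0+[0,dy,n0])),q,rate=.02); sleep(.15)
    print(dy,f(),(S@np.array(current_position())-R0).round(4))
    if f()[1]>-.6: break
h=servo_line(sp(*(R0+[0,dy,-.003])),q,rate=.01,contact_N=3); sleep(.1)
print(h,(S@np.array(current_position())-R0).round(4),f(),current_clock())
```

```text
-0.001 [ 0.26 -0.21 -0.74] [-0.0003 -0.0009  0.0011]
True [-0.0003 -0.0009  0.0008] [1.33 0.55 4.4 ] 25.7917
```

Run:
```python
from bench import *
from h import *
q=slopeq(-1)
move_gripper(.03)
p=S@np.array(current_position()); print(current_finger_gap(),(S@np.array(current_force())).round(2))
sleep(.3)
servo_line(sp(p[0],p[1],p[2]+.03),q,rate=.04)
servo_line(sp(p[0],p[1],p[2]+.1),q,rate=.12)
move_ptp(np.array([.40,.2,.30]),q)
for c in ("side","top"):
    d=capture(c); np.savez(f"{c}6.npz",**d); g=d["image"]
    W=world(d); 
    if c=="top": crop=g[120:350,80:460]
    else: crop=g[60:370,190:450]
    k=780/crop.shape[1] if c=="top" else 590/crop.shape[0]
    cv2.imwrite(f"pics/{c}6.png",cv2.resize(crop,None,fx=k,fy=k,interpolation=cv2.INTER_CUBIC))
    for qn in ("vial","stored_vial_1"):
        for s in silhouettes(c,qn):
            r=s["region"]; P=W[r]@S.T; print(c,qn,round(s["conf"],2),np.round(s["xy"]),r.sum(),np.nanpercentile(P,[3,50,97],axis=0).round(4).tolist())
print(current_clock())
```

```text
0.02988786388866731 [-0.57  0.08 -0.63]
side vial 0.49 [313. 239.] 182 [[0.5562, -0.0069, -0.1928], [0.5834, -0.0014, -0.1843], [0.6167, 0.0075, -0.1787]]
side stored_vial_1 0.7 [298. 220.] 184 [[0.5562, 0.0394, -0.192], [0.5871, 0.0448, -0.184], [0.618, 0.0542, -0.1787]]
side stored_vial_1 0.5 [324. 252.] 161 [[0.5585, -0.0538, -0.1925], [0.5871, -0.0493, -0.1837], [0.6153, -0.0427, -0.1794]]
top vial 0.77 [297. 241.] 264 [[0.5526, -0.0045, -0.1877], [0.5824, 0.0011, -0.1832], [0.6102, 0.0075, -0.1798]]
top stored_vial_1 0.75 [325. 243.] 337 [[0.5504, -0.0521, -0.1912], [0.5807, -0.0455, -0.184], [0.6112, -0.0376, -0.18]]
top stored_vial_1 0.54 [270. 238.] 312 [[0.5506, 0.0416, -0.1909], [0.5798, 0.0475, -0.1837], [0.6092, 0.0557, -0.1799]]
29.475
```

View pics/side6.png

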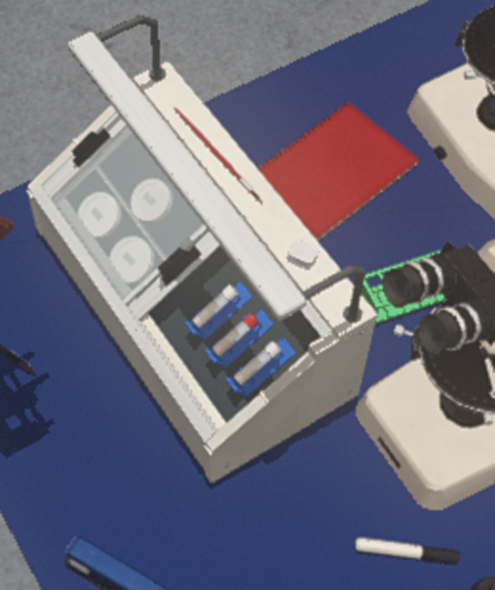

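View pics/top6.png

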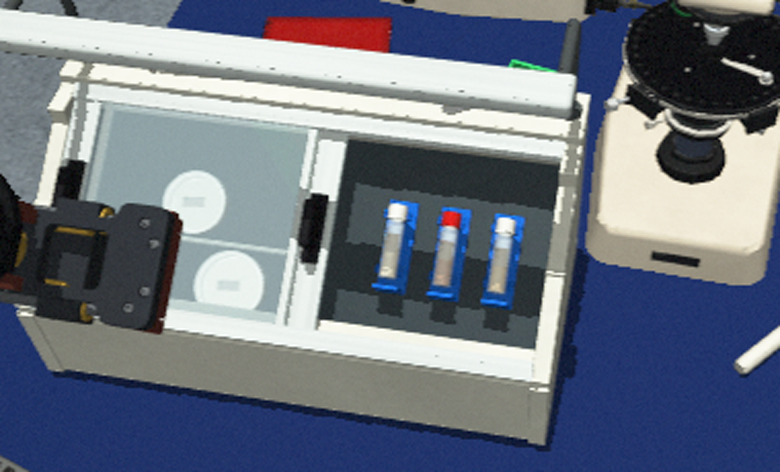

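Run:
```python
from bench import *
from h import *
q=slopeq(-1); F=PULL+[0,.1746,0]
f=lambda:(S@np.array(current_force())).round(2)
move_gripper(.044)
move_ptp(sp(*(F+[0,0,.07])),q)
print(servo_line(sp(*(F+[0,0,-.012])),q,rate=.07,contact_N=8),f())
move_gripper(0.); print(current_finger_gap(),f())
h=servo_line(sp(*(F+[0,-.197,-.012])),q,rate=.06,contact_N=10); sleep(.3)
p=S@np.array(current_position())
print(h,(p-F).round(4),f(),current_finger_gap())
move_gripper(.044)
servo_line(sp(*(p+[0,0,.07])),q,rate=.1)
move_ptp(np.array([.42,.0,.28]),q)
move_ptp(np.array([.40,-.2,.30]),vialq(-1,[-.881,.473]))
print(current_clock())
```

```text
False [ 0.97  0.23 -0.1 ]
0.009656190442216604 [-0.13 -0.44  1.36]
True [ 1.00e-04 -1.85e-01 -1.20e-02] [2.3  1.75 3.44] 0.0092772142895239
40.15
```

Travel was exactly 0.185 m to the stop. I'll check both doors and the vial in new pictures.

Run:
```python
from bench import *
from h import *
goto_joints([0.998,0.359,1.51,0,1.272,-0.115])
for c in ("side","top"):
    d=capture(c); np.savez(f"{c}7.npz",**d); g=d["image"]; W=world(d)
    crop=g[120:350,80:460] if c=="top" else g[60:370,190:450]
    k=780/crop.shape[1] if c=="top" else 590/crop.shape[0]
    cv2.imwrite(f"pics/{c}7.png",cv2.resize(crop,None,fx=k,fy=k,interpolation=cv2.INTER_CUBIC))
print(current_clock())
```

```text
42.9167
```

View pics/top7.png

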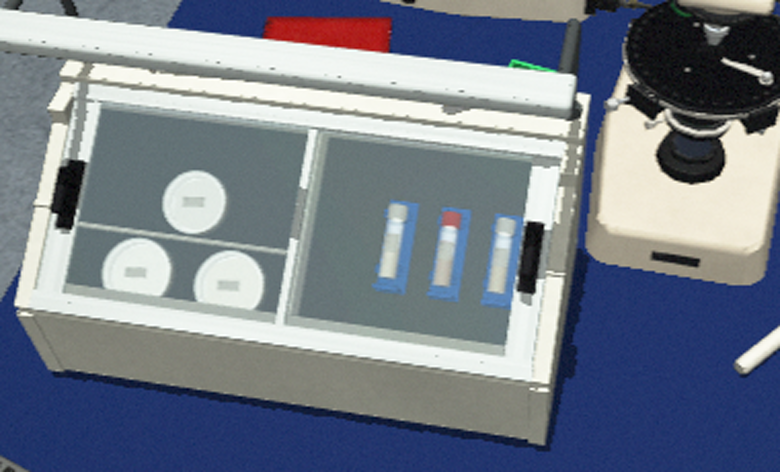

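View pics/side7.png

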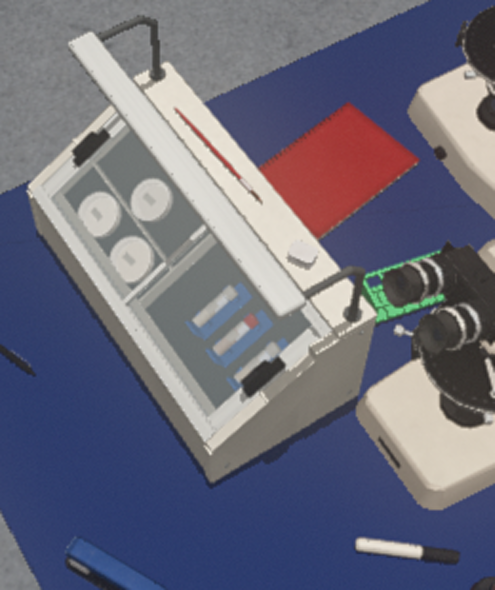

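Both pictures show the right door flush at the right end, with its pull at about (531, 257) in the top crop. The left door hasn't moved, with its pull at (68, 194). The red-capped vial is in the middle rest at (447, 250) with its cap up the slope, and the arm is clear.

```bash
python3 -c "
from bench import *
close_job(); print(current_clock())"
```

```text
the job is handed in; nothing more can be done
the job is handed in; nothing more can be done
```

The red-capped vial is in the free middle rest with its cap up the slope, and both doors are shut. I handed the job in at about 43 s of the 70 s allowed; no verdict was reported.

**Right door:** I slid it left until it hit the stop. It moved 0.175 m, so it probably started about 10 mm open. After the vial was in, I slid it back 0.185 m onto its shut stop.

**Vial:** It went into the V-rest with one correction. On the way down it touched the left side of the V, with about 3.6 N sideways, so I moved it 1 mm right and it seated. After release, the top camera put it midway between its neighbours and level with them, and the side camera about 1 mm off that middle.

**Neighbours:** The two stored vials stayed where they were, within about 2 mm of measurement error.

**Last pictures:** Both doors are flush, the left one never moved, and the arm is back at its start pose, clear of everything.

**Disagreements:**
- **Cameras:** They differed by about 4 mm horizontally. I averaged them for the pull and the vial. For the rest I used the top camera, checked against where the gripper held the pull at the stop.
- **Gripper gap:** It read 14.5 mm on the 16 mm vial, but the grip held throughout.

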